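Roll the bar blank into the V-block

ROBOT

A 6-joint arm with a two-finger parallel gripper is mounted at the origin on the work surface; the furniture and walls round the work are solid. World frame = base frame: x ahead of the robot, y to its left, z up, the work surface at z = 0. Lengths are in m, angles in rad, forces in N, time in s.
With the tool pointing down it reaches from about 0.3 to 0.75 m from the base axis. Payload 8.5 kg.
Tool frame: the origin (TCP) lies on the centre line of the jaws, within the pads' length; the fingertips stand 17 mm ahead of it and the grasp point (between the pads) lies 2 mm behind it (ctrl.tips_ahead is the distance from the TCP to the fingertips, in m); z points along the fingers, y is the line along which they close (so a half turn about z gives the same grasp; the last joint's range is limited). The gripper opens to 88 mm and grips with 3 to 60 N. Pads are 18 mm wide; open, the fingers measure 123 mm over their backs; the gripper's body (75 mm by 187 mm) begins 45 mm behind the grasp point.
Start: joints at [0.942, 0.381, 1.297, -0, 1.464, -0.215], TCP at [0.221, 0.504, 0.256] pointing down, gripper open.
Joint ranges: [-3.11, 3.11], [-0.89, 2.33], [0.22, 2.48], [-1.42, 4.56], [0.17, 2.85], [-2.88, 2.88]. Speed limits (rad/s): [2.39, 2.39, 3.14, 3.14, 3.14, 3.14].

INTERFACE

Orientations are given as a rotation vector (axis times angle).
In Python, from station import ctrl gives the robot as it stands.
- The arm moves only by the tool play_rows, never from a script. Its argument "plan" is a list of rows, each a list of 6 numbers: the shift along the world's x, y, z in mm, then the turn, a rotation vector about the world's x, y, z in degrees. In form: [[tx, ty, tz, ax, ay, az], ...]. A call has 1 to 10 rows; each row shifts and turns the commanded pose from where the row before left it; what a row does not reach is not made up. A row lasts 1/10 s, in which the tool goes at most 50 mm and 8.59 degrees, less where a joint would pass 70% of its speed; a pose out of reach is approached as far as the arm can. A call with a gripper value outside its range is refused whole. "hand" is the closure, from 0 (fully open) to 1 (shut), set as the call begins (left out, the last holds). The fingers move at their own pace and stop on an object; "force" is the grip in N (left out, the last holds). Time passes only in rows, so rows that do not move let the fingers close. It gives the time, the measured TCP pose, the force, the opening and the grip force at its end, in the units of the state.
- ctrl.get_obs(): the state, without advancing time (a new reading comes with each control period).
- ctrl.get_image(name): name is "side" or "top"; returns a dict with "frame" (384x512x3 uint8, red, green, blue), "fx", "fy", "cx", "cy" (pixels), "cam_to_world" (4x4, takes a point from camera to world coordinates). Camera axes: x right, y up, looking along -z (the intrinsics and any distortion apply to the point x, -y, -z); pixel columns grow to the right and rows downward; lengths in m; the calibration is good to about 2 mm. A picture is of the moment at which its call begins. There is no depth.
- ctrl.sign_off(): hands the job in; it is judged then, once.
The state is a dict: "time": time; "qpos": joint angles; "dq": joint speeds; "effort": joint torques, N m; "tcp_pos": TCP position; "eef_rot": TCP orientation; "ft_force": force on the tool from outside, world axes, zero at the start; "wrist_torque": the same for the moment, N m; "gripper_width": finger opening in m; "finger_force": force on a finger pad.
Only numpy, scipy, OpenCV 4.12 (cv2) and the standard library are available. Lean on these libraries where they do the work, as an engineer would, in place of code of your own. Each camera call takes 0.05 s, during which the arm holds its last target. There are 200 camera calls.

TASK

Two round aluminium bars lie on the bench, one on each side of the steel V-block. Push the longer bar by its side with the fingertips so that it rolls along the bench, up the block's ramp and settles in the V, ready for marking out; do not pick it up or carry it. Leave the shorter bar at the other side, the wax block and the sanding block where they are.

Things in the scene. Friction and masses are not known exactly. Their poses are not given: they have to be found in the camera images.
- long_bar: Longer round bar, bright aluminium with dark bored ends: 60 mm diameter, 110 mm long, about 0.6 kg, slippery (friction about 0.4), free to roll. Origin on its axis at mid-length, 30 mm above the bench; x runs along the bar, y and z turn as it rolls. It starts 155 to 200 mm to one side of the V-block (either side), within 10 degrees of parallel; left alone on the level it soon stops.
- short_bar: The shorter round bar, same material and same 60 mm diameter, only 60 mm long, about 0.3 kg, lying free on the other side of the V-block. Origin on its axis at mid-length, x along the bar. To be left alone.
- v_block: Steel V-block fixed to the bench. Origin on the bench under the centre of the V; x along the V, y across, z up. 130 mm long. Alike on both sides (+y, -y): a ramp rises from the bench at y = 85 mm to 18 mm height at y = 25 mm, a flat crest runs to y = 21 mm, then a flank falls at 30 degrees to the middle, 6 mm above the bench.
- v_rest (a point): Where the middle of the bar's axis lies when the bar is seated in the V: over the block's origin, 40 mm above the bench; axes as the block's. On the crest the bar's axis is 48 mm above the bench. Once past the crest the bar rolls down into the V by itself; pushed on too far it climbs out on the other side.
- wax_block: Yellow wax block, 35x55x18 mm, lying loose at the left end of the work area, left of the bars; origin under its centre. To be left alone.
- sanding_block: Brown cork sanding block, 41x76x25 mm, lying loose at the right end of the work area, right of the bars; origin under its centre. To be left alone.

How it is judged:
By the outcome, as a careful person would: the job done as asked, in the order asked, and still so for the second after the job is handed in, with the robot touching nothing.
It also fails if it takes over 32 s, if anything falls off the work surface, if the arm or the gripper's body presses on something with over 40 N, if the wrist force passes 120 N, or if a joint passes its speed limit or range.

## Working session

There is one attempt and no reset: what is moved stays moved. The work goes in short steps, Python scripts to look and compute and a tool call to move; the robot and the scene stay as the last step left them, time stands still between calls to the robot, and variables do not carry over. Pictures are saved under pics/ and viewed, at most 13 in all, crops included, and the job is handed in when it is done.

Besides the shell and the picture viewer there is one more tool, called after "Call:" as name([rows], argument=value, ...), one row to a line, values as JSON. play_rows: Moves the arm, as the interface text tells. Its arguments: {"type":"object","properties":{"plan":{"type":"array"},"hand":{"type":"number"},"force":{"type":"number"}},"required":["plan"]}

```bash
mkdir -p pics; cat > h.py <<'E'
import numpy as np,cv2
from station import ctrl
def grab(n,f):
    d=ctrl.get_image(n); cv2.imwrite(f,d["frame"][:,:,::-1]); return d
def ray(d,u,v,z):
    M=np.array(d["cam_to_world"]); r=M[:3,:3]@np.array([(u-d["cx"])/d["fx"],-(v-d["cy"])/d["fy"],-1]); o=M[:3,3]
    return o+r*(z-o[2])/r[2]
E
python3 - <<'E'
from h import *
for n in("top","side"):
    d=grab(n,f"pics/{n}0.png"); print(n,[k for k in d],d["fx"],d["cx"],d["cy"],np.round(d["cam_to_world"],3).tolist())
o=ctrl.get_obs(); print(o)
E
```

```text
top ['frame', 'fx', 'fy', 'cx', 'cy', 'cam_to_world'] 446.52628185441074 246.1783185745214 196.90915484363342 [[0.023, 0.999, -0.049, 0.344], [-1.0, 0.023, 0.012, 0.014], [0.013, 0.049, 0.999, 1.482], [0.0, 0.0, 0.0, 1.0]]
side ['frame', 'fx', 'fy', 'cx', 'cy', 'cam_to_world'] 491.9016899409877 253.22768577989822 186.99537617900614 [[-0.995, 0.083, -0.057, 0.331], [-0.099, -0.682, 0.725, 1.129], [0.021, 0.727, 0.686, 1.116], [0.0, 0.0, 0.0, 1.0]]
{'time': 0.1, 'qpos': array([ 9.41720099e-01,  3.81165778e-01,  1.29809946e+00, -1.21392073e-05,
        1.46360932e+00, -2.15292516e-01]), 'dq': array([-0.00096414, -0.00286715, -0.00328905,  0.00025593,  0.0021841 ,
        0.00040729]), 'effort': array([ 4.35240756e-03, -4.38647962e+01, -2.24913383e+01,  7.15032569e-02,
        3.41849739e-02, -5.69554004e-05]), 'tcp_pos': array([0.22101897, 0.50341226, 0.25520839]), 'eef_rot': array([-6.45235180e-01, -3.07409200e+00,  1.84427931e-03]), 'ft_force': array([1.26923872, 0.6338477 , 0.64440417]), 'wrist_torque': array([-0.01257914,  0.00845738, -0.00589181]), 'finger_force': 0.0, 'gripper_width': 0.08792968896615776}
```

View pics/top0.png

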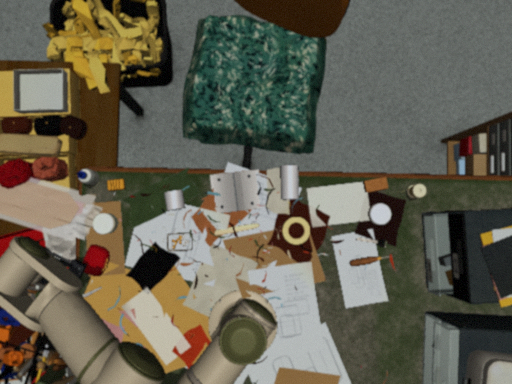

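View pics/side0.png

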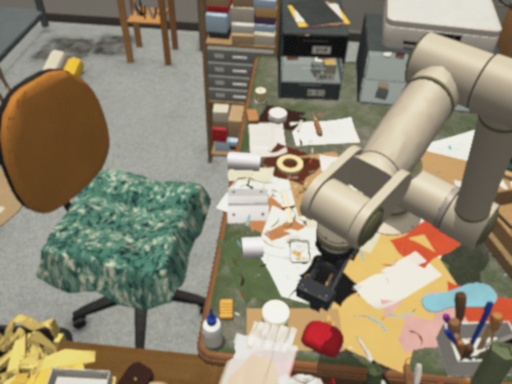

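The top view shows the V-block near (235,190), the long bar at (290,181) on the right (−y), and the short bar at (175,199). The wax block is at (116,184) and the sanding block at (376,184). The side view agrees. I'll zoom in next.

```bash
python3 - <<'E'
from h import *
a=cv2.imread("pics/top0.png")[155:220,160:320]; cv2.imwrite("pics/c1.png",cv2.resize(a,None,fx=5,fy=5,interpolation=cv2.INTER_CUBIC))
d=ctrl.get_image("top")
for n,u,v,z in[("long",290,181,.03),("short",175,199,.03),("v",235,190,.01),("sand",376,184,.02)]: print(n,ray(d,u,v,z).round(3))
E
```

```text
long [ 0.47  -0.146  0.03 ]
short [0.403 0.227 0.03 ]
v [0.438 0.033 0.01 ]
sand [ 0.468 -0.431  0.02 ]
```

View pics/c1.png

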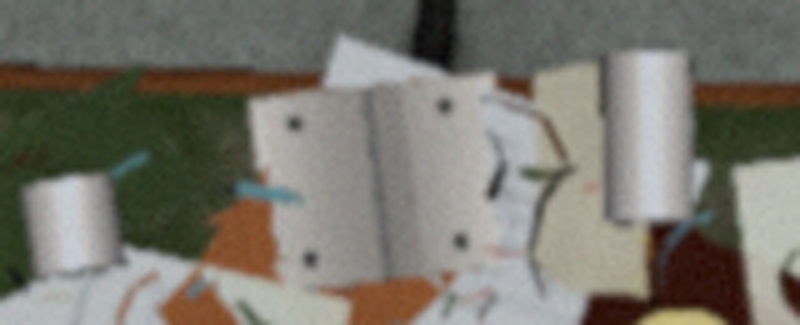

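The crop shows the V line running from (365,92) to (390,280). The bolt holes are at (294,124), (445,105), (460,241) and (310,259). The long bar spans 607–692 by 50–220 and is roughly 7° off the V.

```bash
cat >> h.py <<'E'
def bar(d,c,z,w=(45,45)):
    # bright low-saturation blob near pixel c
    hsv=cv2.cvtColor(d["frame"],cv2.COLOR_RGB2HSV); return hsv
E
python3 - <<'E'
from h import *
d=ctrl.get_image("top")
C=lambda x,y,z:ray(d,x/5+160-.4,y/5+155-.4,z)
holes=[C(*p,.010) for p in[(294,124),(445,105),(460,241),(310,259)]]
for h in holes: print("hole",h.round(4))
print("mean",np.mean(holes,0).round(4))
ab=[C(365,92,.006),C(390,280,.006)]; print("V",np.round(ab,4), np.degrees(np.arctan2(*(ab[0]-ab[1])[[1,0]])),np.mean(ab,0))
h1=(holes[0]+holes[1]-holes[2]-holes[3]);print("holes ang",np.degrees(np.arctan2(h1[1],h1[0])), "acr",np.degrees(np.arctan2(*(holes[0]+holes[3]-holes[1]-holes[2])[[0,1]])))
L=[C(*p,.03) for p in[(607,52),(690,52),(693,218),(606,220)]]
for h in L: print("bar",h.round(4))
c=np.mean(L,0);a=L[0]+L[1]-L[2]-L[3];print(c,np.degrees(np.arctan2(a[1],a[0])))
# mask check
g=cv2.cvtColor(d["frame"],cv2.COLOR_RGB2HSV); m=((g[...,1]<35)&(g[...,2]>110)).astype(np.uint8); m[:, :278]=0;m[:,300:]=0;m[:160]=0;m[202:]=0
m=cv2.morphologyEx(m,cv2.MORPH_OPEN,np.ones((3,3)));k=max(cv2.findContours(m,0,1)[0],key=cv2.contourArea);print(cv2.minAreaRect(k))
s=ctrl.get_image("side");cv2.imwrite("pics/c2.png",cv2.resize(s["frame"][140:270,205:305,::-1],None,fx=4.5,fy=4.5,interpolation=cv2.INTER_CUBIC))
E
```

```text
hole [0.4717 0.0891 0.01  ]
hole [ 0.4867 -0.0104  0.01  ]
hole [ 0.3969 -0.0223  0.01  ]
hole [0.3828 0.0763 0.01  ]
mean [0.4345 0.0332 0.01  ]
V [[0.4945 0.0428 0.006 ]
 [0.3702 0.0233 0.006 ]] 8.930674413427655 [0.43233263 0.03305134 0.006     ]
holes ang 7.882960942224728 acr -8.37159709431249
bar [ 0.5221 -0.1152  0.03  ]
bar [ 0.5234 -0.1695  0.03  ]
bar [ 0.4147 -0.1734  0.03  ]
bar [ 0.4121 -0.1166  0.03  ]
[ 0.46806033 -0.14368105  0.03      ] 1.3750051167977453
((288.5, 182.5), (37.0, 21.0), 90.0)
```

View pics/c2.png

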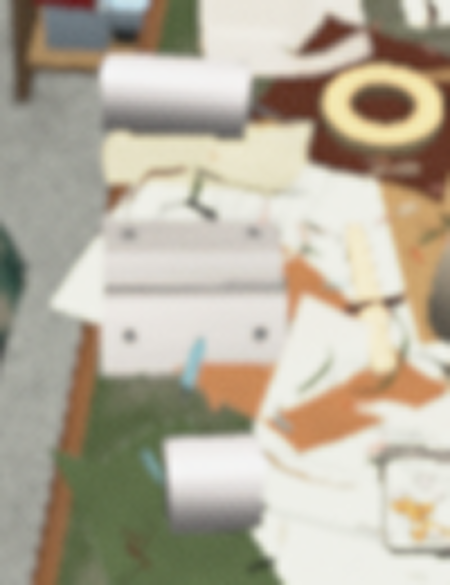

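Call:
play_rows([
  [13,-36,0,0,0,-3],
  [13,-36,0,0,0,-3],
  [13,-36,0,0,0,-3],
  [13,-36,0,0,0,-3],
  [13,-36,0,0,0,-3],
  [13,-36,0,0,0,-3],
  [13,-36,0,0,0,-3],
  [13,-36,0,0,0,-3],
  [13,-36,0,0,0,-3],
  [13,-36,0,0,0,-3],
], hand=0.43)

```text
time: 1.25
tcp_pos: [0.3513, 0.1421, 0.2559]
eef_rot: [1.422, 2.801, 0.0]
ft_force: [0.7, 0.8, -0.6]
gripper_width: 0.05
finger_force: 0.0
```

Call:
play_rows([
  [13,-36,0,0,0,-3],
  [13,-36,0,0,0,-3],
  [13,-36,0,0,0,-3],
  [13,-36,0,0,0,-3],
  [13,-36,0,0,0,-3],
  [13,-36,0,0,0,-3],
  [13,-36,0,0,0,-3],
  [13,-36,0,0,0,-3],
  [13,-36,0,0,0,-2],
  [10,-36,0,0,0,0],
])

```text
time: 2.25
tcp_pos: [0.4785, -0.218, 0.2556]
eef_rot: [-2.015, -2.411, -0.0]
ft_force: [-0.0, -0.2, 0.2]
gripper_width: 0.0501
finger_force: 0.0
```

Call:
play_rows([
  [0,0,-40,0,0,0],
  [0,0,-40,0,0,0],
  [0,0,-40,0,0,0],
  [0,0,-40,0,0,0],
  [0,0,-30,0,0,0],
  [0,0,-16,0,0,0],
  [0,0,-10,0,0,0],
  [0,0,0,0,0,0],
])

```text
time: 3.05
tcp_pos: [0.4779, -0.2163, 0.0389]
eef_rot: [-2.012, -2.41, 0.0]
ft_force: [-0.3, 0.3, 1.3]
gripper_width: 0.0501
finger_force: 0.0
```

```bash
python3 - <<'E'
from h import *
d=grab("top","pics/t1.png");s=grab("side","pics/s1.png")
a=cv2.resize(d["frame"][150:240,200:330,::-1],None,fx=4,fy=4,interpolation=cv2.INTER_CUBIC)
b=cv2.resize(s["frame"][120:270,200:330,::-1],None,fx=3,fy=3,interpolation=cv2.INTER_CUBIC)[:360]
a=cv2.resize(a,(400,277));b=cv2.resize(b,(390,360));c=np.zeros((360,795,3),np.uint8);c[:277,:400]=a;c[:,405:]=b
cv2.imwrite("pics/c3.png",c)
E
```

```text
(no output)
```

View pics/c3.png

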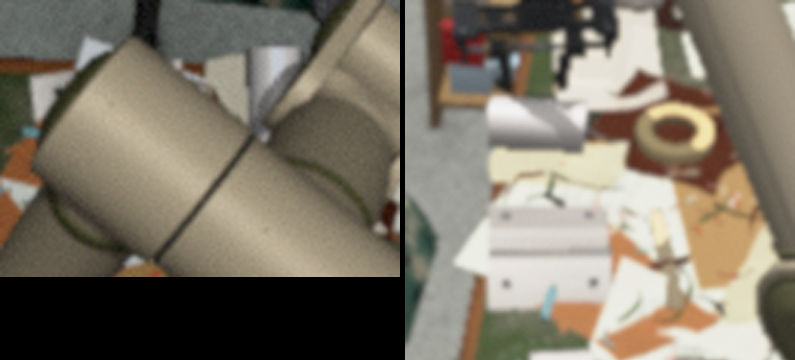

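The top view is blocked by the arm. In the side view the two fingertips, at about (510,75) and (565,75), stand centred behind the bar, which spans 485–590. I'll start the push.

Call:
play_rows([
  [-1,6,0,0,0,0],
  [-1,6,0,0,0,0],
  [-1,5,0,0,0,0],
  [-1,4,0,0,0,0],
  [-1,4,0,0,0,0],
  [-1,4,0,0,0,0],
  [-1,4,0,0,0,0],
  [-1,4,0,0,0,0],
  [-1,4,0,0,0,0],
  [-1,4,0,0,0,0],
])

```text
time: 4.15
tcp_pos: [0.468, -0.1711, 0.0397]
eef_rot: [-2.013, -2.412, 0.0]
ft_force: [-0.6, -0.2, 0.0]
gripper_width: 0.0502
finger_force: 0.1
```

Call:
play_rows([
  [-1,5,0,0,0,0],
  [-1,5,0,0,0,0],
  [-1,5,0,0,0,0],
  [-1,5,0,0,0,0],
  [-1,5,0,0,0,0],
  [-1,4,0,0,0,0],
  [0,0,0,0,0,0],
  [0,0,0,0,0,0],
])

```text
time: 4.95
tcp_pos: [0.4622, -0.1424, 0.0398]
eef_rot: [2.013, 2.412, -0.0]
ft_force: [-0.7, -0.7, 0.2]
gripper_width: 0.0501
finger_force: 0.0
```

```bash
python3 - <<'E'
from h import *
s=grab("side","pics/s2.png")
cv2.imwrite("pics/c4.png",cv2.resize(s["frame"][130:240,200:300,::-1],None,fx=5,fy=5,interpolation=cv2.INTER_CUBIC))
E
```

```text
(no output)
```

View pics/c4.png

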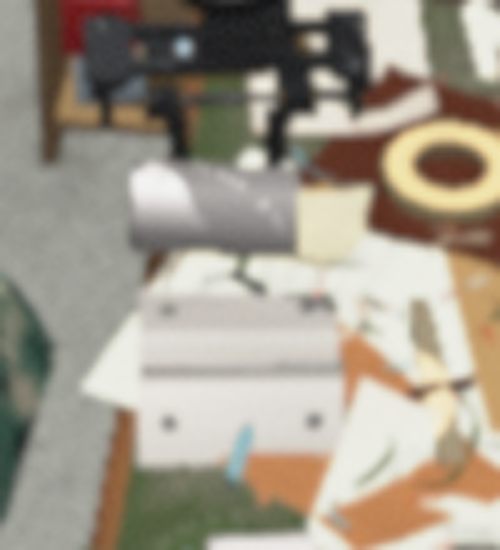

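The side crop shows the bar against both fingers: its left end is centred near (130,206), its right end near (298,215). The V-block edges are x 140–340. I'll convert these to block coordinates.

```bash
cat >> h.py <<'E'
O=np.array([.434,.033]);A=np.radians(8.3);R=np.array([[np.cos(A),np.sin(A)],[-np.sin(A),np.cos(A)]])
def side(d,l,r,x0,y0,k,z):
    P=[ray(d,(u+.5)/k-.5+x0,(v+.5)/k-.5+y0,z)[:2] for u,v in(l,r)]
    a=P[0]-P[1]; c=np.mean(P,0); print("ctr",c.round(4),"ang",np.degrees(np.arctan2(a[1],a[0])).round(1),"len",np.hypot(*a).round(3),"block",(R@(c-O)).round(4))
E
python3 - <<'E'
from h import *
s=ctrl.get_image("side")
side(s,(103,93),(249,97),205,140,4.5,.03)
side(s,(130,206),(298,215),200,130,5,.03)
side(s,(142,371),(342,371),200,130,5,.006)
E
```

```text
ctr [ 0.4672 -0.1448] ang 4.7 len 0.111 block [ 0.0071 -0.1807]
ctr [ 0.4652 -0.0882] ang 2.4 len 0.112 block [ 0.0134 -0.1245]
ctr [0.4328 0.035 ] ang 6.9 len 0.127 block [-0.0009  0.0022]
```

The bar has rolled ahead of the fingers, still skewed by about −5°, and its centre is now +13 mm along the block. I'll recentre, over-rotate and push slowly, so it aligns and drifts back.

Call:
play_rows([
  [8,0,0,0,0,3],
  [8,0,0,0,0,3],
  [-1,3,0,0,0,0],
  [-1,3,0,0,0,0],
  [0,2,0,0,0,0],
  [-1,2,0,0,0,0],
  [0,2,0,0,0,0],
  [-1,2,0,0,0,0],
  [0,2,0,0,0,0],
  [-1,2,0,0,0,0],
])

```text
time: 6.05
tcp_pos: [0.4732, -0.1243, 0.0398]
eef_rot: [1.884, 2.514, 0.0]
ft_force: [-0.4, -0.5, 0.2]
gripper_width: 0.0506
finger_force: 0.2
```

Call:
play_rows([
  [0,2,0,0,0,0],
  [-1,2,0,0,0,0],
  [0,2,0,0,0,0],
  [-1,2,0,0,0,0],
  [0,2,0,0,0,0],
  [-1,2,0,0,0,0],
])

```text
time: 6.65
tcp_pos: [0.4702, -0.1123, 0.0398]
eef_rot: [1.884, 2.514, 0.0]
ft_force: [0.6, 0.5, 0.3]
gripper_width: 0.0502
finger_force: 0.1
```

```bash
python3 - <<'E'
from h import *
s=grab("side","pics/s3.png")
cv2.imwrite("pics/c5.png",cv2.resize(s["frame"][130:240,200:300,::-1],None,fx=5,fy=5,interpolation=cv2.INTER_CUBIC))
E
```

```text
(no output)
```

View pics/c5.png

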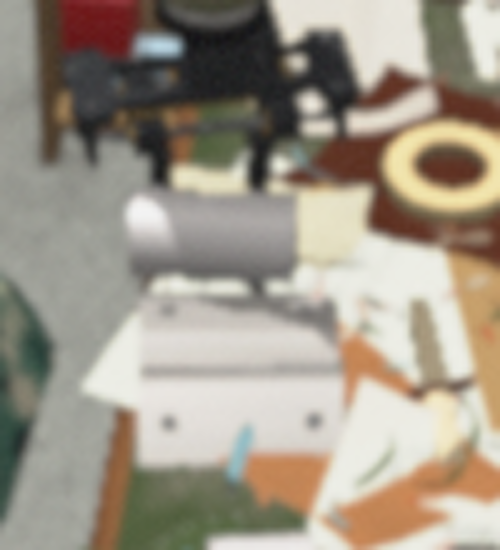

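```bash
python3 - <<'E'
from h import *
s=ctrl.get_image("side")
side(s,(127,231),(298,234),200,130,5,.03)
print(R@(np.array([.4702,-.1123])-O))
E
```

```text
ctr [ 0.4636 -0.0664] ang 5.5 len 0.113 block [ 0.0149 -0.1027]
[ 0.01484588 -0.14900379]
```

The bar is now nearly parallel, about +15 mm along the block and at the foot of the ramp. I'll climb with the fingers skewed so that it rolls back toward the centre.

Call:
play_rows([
  [-1,3,0,0,0,1.5],
  [-1,3,0,0,0,1.5],
  [-1,3,0,0,0,0],
  [-1,3,0,0,0,0],
  [-1,3,1,0,0,0],
  [-1,3,1,0,0,0],
  [-1,3,1,0,0,0],
  [-1,3,1,0,0,0],
  [-1,3,1,0,0,0],
  [-1,3,1,0,0,0],
])

```text
time: 7.75
tcp_pos: [0.4601, -0.0823, 0.0459]
eef_rot: [1.817, 2.562, -0.0]
ft_force: [1.5, -6.4, 3.8]
gripper_width: 0.0501
finger_force: 3.2
```

```bash
python3 - <<'E'
from h import *
s=grab("side","pics/s4.png")
cv2.imwrite("pics/c6.png",cv2.resize(s["frame"][130:240,200:300,::-1],None,fx=5,fy=5,interpolation=cv2.INTER_CUBIC))
E
```

```text
(no output)
```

View pics/c6.png

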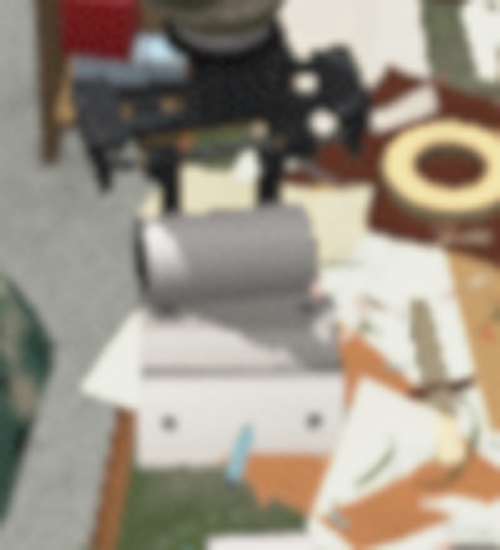

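The bar is on the ramp and aligned with the fingers. Its left end is near (142,262) and its right end near (314,250), and it is shifting back toward the centre.

```bash
python3 - <<'E'
from h import *
s=ctrl.get_image("side")
side(s,(142,262),(314,250),200,130,5,.036)
print(R@(np.array([.4601,-.0823])-O))
E
```

```text
ctr [ 0.4501 -0.0386] ang 12.9 len 0.112 block [ 0.0056 -0.0731]
[ 0.00918235 -0.11786002]
```

Call:
play_rows([
  [-1,3,1,0,0,0],
  [-1,3,1,0,0,0],
  [-1,3,1,0,0,-1],
  [-1,3,1,0,0,-1],
  [-1,3,1,0,0,-1],
  [-1,3,1,0,0,-1],
  [-1,3,0,0,0,-1],
  [0,3,0,0,0,-1],
  [0,3,0,0,0,-1],
  [0,2,0,0,0,-1],
])

```text
time: 8.85
tcp_pos: [0.4529, -0.0536, 0.0518]
eef_rot: [-1.992, -2.429, 0.001]
ft_force: [-0.2, -5.1, 2.5]
gripper_width: 0.0505
finger_force: 2.6
```

```bash
python3 - <<'E'
from h import *
s=grab("side","pics/s5.png")
cv2.imwrite("pics/c7.png",cv2.resize(s["frame"][130:240,200:300,::-1],None,fx=5,fy=5,interpolation=cv2.INTER_CUBIC))
E
```

```text
(no output)
```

View pics/c7.png

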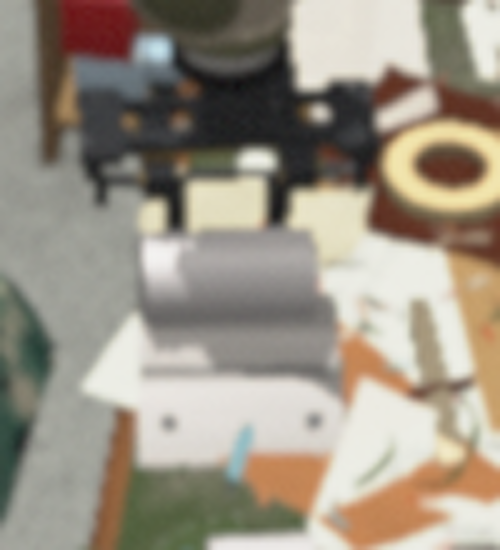

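The bar is well up the ramp, with its left end near (141,281) and its right end near (316,274). It is nearly parallel to the V.

```bash
python3 - <<'E'
from h import *
s=ctrl.get_image("side")
side(s,(142,281),(316,274),200,130,5,.042)
print(R@(np.array([.4529,-.0536])-O))
E
```

```text
ctr [ 0.4466 -0.012 ] ang 10.3 len 0.111 block [ 0.006  -0.0463]
[ 0.00620079 -0.08842127]
```

Call:
play_rows([
  [-1,3,0,0,0,0],
  [0,3,0,0,0,0],
  [-1,3,0,0,0,0],
  [0,3,0,0,0,-0.5],
  [-1,3,0,0,0,-0.5],
  [0,2,0,0,0,-0.5],
  [0,2,0,0,0,0],
  [0,2,0,0,0,0],
])

```text
time: 9.75
tcp_pos: [0.4497, -0.032, 0.0515]
eef_rot: [-2.023, -2.402, 0.0]
ft_force: [-0.4, -1.4, 0.2]
gripper_width: 0.0504
finger_force: 0.5
```

Call:
play_rows([
  [0,2,0,0,0,0],
  [0,2,0,0,0,0],
])

```text
time: 9.95
tcp_pos: [0.4498, -0.028, 0.0515]
eef_rot: [-2.023, -2.402, 0.0]
ft_force: [0.6, -0.1, 0.6]
gripper_width: 0.0505
finger_force: 0.1
```

Call:
play_rows([
  [0,0,0,0,0,0],
  [0,0,0,0,0,0],
  [0,0,0,0,0,0],
  [0,0,0,0,0,0],
])

```text
time: 10.35
tcp_pos: [0.4501, -0.0284, 0.0517]
eef_rot: [-2.024, -2.403, -0.0]
ft_force: [-0.3, -0.1, -0.2]
gripper_width: 0.0501
finger_force: 0.0
```

```bash
python3 - <<'E'
from h import *
s=grab("side","pics/s6.png")
cv2.imwrite("pics/c8.png",cv2.resize(s["frame"][130:240,200:300,::-1],None,fx=5,fy=5,interpolation=cv2.INTER_CUBIC))
E
```

```text
(no output)
```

View pics/c8.png

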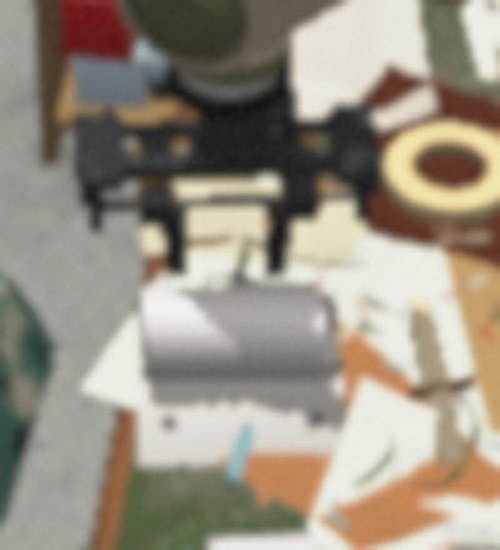

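The bar is in the V, spanning about (143–335, 287–380), and the fingers are clear of it. I'll back off and lift, then check from above.

Call:
play_rows([
  [2,-15,0,0,0,0],
  [4,-30,0,0,0,0],
  [0,-20,30,0,0,0],
  [0,-40,30,0,0,0],
  [-10,-40,30,0,0,0],
  [-10,-40,30,0,0,0],
  [-10,-40,30,0,0,0],
  [-10,-40,20,0,0,0],
  [-10,-40,0,0,0,0],
  [-10,-40,0,0,0,0],
])

```text
time: 11.4
tcp_pos: [0.396, -0.3728, 0.2207]
eef_rot: [2.023, 2.402, -0.0]
ft_force: [0.5, 0.5, 0.3]
gripper_width: 0.0501
finger_force: 0.0
```

```bash
python3 - <<'E'
from h import *
d=grab("top","pics/t7.png");s=grab("side","pics/s7.png")
a=cv2.resize(d["frame"][155:220,160:320,::-1],None,fx=5,fy=5,interpolation=cv2.INTER_CUBIC)
cv2.imwrite("pics/c9.png",a)
E
```

```text
(no output)
```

View pics/c9.png

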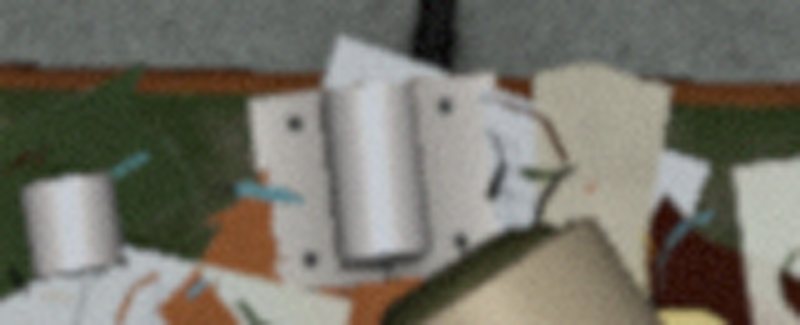

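```bash
python3 - <<'E'
from h import *
d=ctrl.get_image("top")
C=lambda x,y,z:ray(d,x/5+160-.4,y/5+155-.4,z)[:2]
for z in(.04,.055):
    L=[C(*p,z) for p in[(326,84),(408,80),(424,259),(343,261)]];c=np.mean(L,0);a=L[0]+L[1]-L[2]-L[3]
    print((R@(c-O)).round(4),np.degrees(np.arctan2(a[1],a[0])),np.hypot(*a)/2)
E
```

```text
[0.0061 0.0004] 6.657234014997605 0.11588447632098448
[0.0051 0.0003] 6.6572340149976 0.11467874667411466
```

The bar is seated in the V: 0 mm across, about +6 mm along and wholly on the block. Its neighbours are untouched.

```bash
python3 -c "
from station import ctrl
print(ctrl.sign_off())"
```

```text
the job is handed in; nothing more can be done
None
```

I rolled the long bar up the ramp and it is seated in the V, centred across it and about 6 mm off-centre along it; I touched nothing else, and the job was handed in at about 11.5 s.

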